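# Find the high side of a rotor shaft's collar with a plunger indicator

## Task

Press the dial indicator's black thumb pad gently down until the indicator rests on its stop with the plunger on the bronze collar, then turn the rotor shaft in its V-blocks, watching the needle, to find the collar's high side. Leave the shaft lying in its V-blocks with the high side straight up under the plunger (the highest reading the needle gives), keep the indicator down and do not force anything. Leave the loose parts around it alone.

Things in the scene. Friction and masses are not known exactly. Their poses are not given: they have to be found in the camera images.
- fixture_mid (a point): Point on the shaft's axis midway between the two steel V-blocks, 78 mm above the bench, part of the fixed fixture. z is up; y runs level along the shaft towards the four-spoked wheel; x is level across the shaft, towards the indicator's column. V-blocks (22 mm wide, 90 degree V open upwards, tops 79 mm above the bench) at y = +55 and -55 mm.
- fixture: The whole fixed fixture, origin on the bench 78 mm below fixture_mid, same axes. Base plate 14 mm thick, from x = -50 to +100 mm, y = -90 to +90 mm. Column 22 mm thick, 206 mm high, at x = +75, y = 0 mm, carrying the indicator, whose arm and dial overhang the collar.
- shaft: Loose steel rotor shaft with wheel and collar (0.9 kg, journals 20 mm thick) lying in the V-blocks. Origin on its axis, mid collar; axes as wheel_hub. Balanced: stays at the angle it is left. The bronze collar (54 mm diameter, 20 mm wide) is clamped with its centre 3 mm off the axis, to a side that differs each time: not told by this pose, only by the indicator.
- wheel_hub (a point): Centre of the wheel on the shaft's end, 100 mm from fixture_mid along y (the shaft's axis). Four round spokes (10 mm thick, ends 60 mm from the axis) along this frame's +x, -x, +z, -z; hub 30 mm diameter. At the start one spoke is upright. 1 to 3 N sideways on a spoke turns the shaft; keep below 6 N or it may climb out. Closed fingers pointing down can push an upper spoke along x, either way.
- thumb_pad (a point): Centre of the flat top of the indicator's black round thumb pad (26 mm diameter), facing up, 62 mm from the plunger on the side away from the spoked wheel, 20 mm higher than the dial. It is sprung: it gives by 1.6 N per mm, at most 10 mm. Pressing it straight down slides the whole indicator down its column.
- gauge (a joint): How far the indicator has been slid down its column, m: 0 fully raised, 0.028 on its hard stop. A friction slide: it takes about 3 to 8 N downwards to move, and stays where it is left.
- needle (a joint): Dial reading: angle of the black needle, rad, 0 with the plunger relaxed, growing clockwise seen from above by 0.6 rad per mm that the plunger is pushed in. The dial (58 mm diameter) faces up, right above the plunger. With the indicator on its stop the reading swings sinusoidally, about 1.8 rad either side of its mean, over one turn of the shaft.
- plunger_tip (a point): Lowest point of the indicator's round-ended plunger (10 mm ball, 8 mm stem), above the middle of the collar; its spring presses down with 1.5 to 2.8 N.
- shield_mid (a point): Centre of a loose translucent orange bearing shield, a flat ring 68 mm across, 6 mm thick, lying on the bench; leave it alone.
- cover_mid (a point): Centre of a loose olive drab housing cover, a low flanged dome 96 mm across, 28 mm high; leave it alone.
- bolt0_mid (a point): Middle of a zinc-plated jacking bolt, 55 mm high, standing on its 22 mm head; leave it alone.
- bolt1_mid (a point): Middle of the other, equal jacking bolt; leave it alone.
Things that resemble listed ones, but are neither listed nor needed, are in the scene too. What is shaped like the fixture but turquoise or yellow is not meant.

How it is judged:
By the outcome, as a careful person would: the job done as asked, in the order asked, and still so for the second after the job is handed in, with the robot touching nothing.
It also fails if it takes over 64 s, if anything falls off the work surface, if the arm or the gripper's body presses on something with over 40 N, if the wrist force passes 120 N, or if a joint passes its speed limit or range.

## Robot

A 6-joint arm with a two-finger parallel gripper is mounted at the origin on the work surface. World frame = base frame: x ahead of the robot, y to its left, z up, the work surface at z = 0. Lengths are in m, angles in rad, forces in N, time in s.
With the tool pointing down it reaches from about 0.35 to 0.85 m from the base axis. Payload 8.1 kg.
Tool frame: the origin (TCP) lies midway between the tips of the shut fingers; the grasp point (between the pads) lies robot.grip_depth behind it (robot.grip_depth is the distance from the TCP to the grasp point, in m); z points along the fingers, y is the line along which they close (so a half turn about z gives the same grasp; the last joint's range is limited). The gripper opens to 93 mm and grips with 3 to 60 N. Pads are 15 mm wide; open, the fingers measure 128 mm over their backs; the gripper's body (75 mm by 188 mm) begins 65 mm behind the grasp point.
Start: joints at [1.169, 0.13, 1.488, -0, 1.523, -0.085], TCP at [0.187, 0.57, 0.219] pointing down, gripper open.
Joint ranges: [-2.96, 2.96], [-0.89, 2.26], [0.02, 2.5], [-1.34, 4.48], [0, 2.73], [-2.66, 2.66]. Speed limits (rad/s): [2.39, 2.39, 2.79, 3.14, 3.14, 3.14].

## Interface

Orientations are given as a rotation vector (axis times angle).
In Python, from plant import robot gives the robot as it stands.
- The arm moves only by the tool carry_out, never from a script. Its argument "rows" is a list of rows, each a list of 6 numbers: the shift along the tool's x, y, z in m, then the turn, a rotation vector about the tool's x, y, z in degrees. A call has 1 to 12 rows; each row is the pose to reach, as a shift and turn from the pose commanded when the call began, along the tool's axes at that moment; what a row does not reach only later rows make up. A row lasts 1/8 s, in which the tool goes at most 62.5 mm and 10.7 degrees, less where a joint would pass 70% of its speed; a pose out of reach is approached as far as the arm can. A call with a gripper value outside its range is refused whole. "jaw" is the closure in counts, from 0 (fully open) to 255 (shut), set as the call begins (left out, the last holds). The fingers move at their own pace and stop on an object; "force" is the grip in N (left out, the last holds). Time passes only in rows, so rows that repeat a pose let the fingers close. It gives the time, the measured TCP pose, the force, the opening and the grip force at its end, in the units of the state.
- robot.read_state(): the state, without advancing time (a new reading comes with each control period).
- robot.read_camera(name): name is "side" or "top" or "wrist"; returns the picture (400x640x3 uint8, red, green, blue); there is no depth.
- robot.camera_model(name): a dict with "fx", "fy", "cx", "cy" (pixels), "R" (3x3) and "t" (3): a world point X has camera coordinates R X + t; the wrist camera has in their place "mount" (4x4, takes a point from camera to tool coordinates, whose origin is the TCP and whose axes are the flange's). Camera axes: x right, y down, z forward; pixel columns grow to the right and rows downward; lengths in m; the calibration is good to about 2 mm. A picture is of the moment at which its call begins: read the wrist's pose just before it. camera_model takes no time and is no camera call.
- robot.close_job(): hands the job in; it is judged then, once.
Trained networks look in the newest picture that a camera, given by its name, has taken for a name from the list of things; names that differ only in an ending like _2 or _b are one class to them, and where a whole thing is asked for, a point or a joint stands for the part that bears it (a point fixed in the world has none). Each returns a list of dicts, best first, with "conf" (0 to 1); they miss things now and then, are a little off and sometimes report something else, mostly with a low value. They report only what shows in the picture. A call takes as long as a camera call. They do not tell look-alikes from the thing itself.
- robot.outline_of(camera, target): "pixels" (400x640 bool, what is visible of it) and "pixel" ([column, row] in pixels, amid what is visible of it).
The state is a dict: "t": time; "q": joint angles; "dq": joint speeds; "joint_torque": joint torques, N m; "tool_pos": TCP position; "orientation": TCP orientation; "force": force on the tool from outside, world axes, zero at the start; "wrist_torque": the same for the moment, N m; "opening": finger opening in m; "gripper_force": force on a finger pad.
Only numpy, scipy, OpenCV 4.12 (cv2) and the standard library are available. Lean on these libraries where they do the work, as an engineer would, in place of code of your own. Each camera call takes 0.05 s, during which the arm holds its last target. There are 200 camera calls.

## Working session

There is one attempt and no reset: what is moved stays moved. The work goes in short steps, Python scripts to look and compute and a tool call to move; the robot and the scene stay as the last step left them, time stands still between calls to the robot, and variables do not carry over. Pictures are saved under pics/ and viewed, at most 10 in all, crops included, and the job is handed in when it is done.

Besides the shell and the picture viewer there is one more tool, called after "Call:" as name([rows], argument=value, ...), one row to a line, values as JSON. carry_out: Moves the arm, as the interface text tells. Its arguments: {"type":"object","properties":{"rows":{"type":"array"},"jaw":{"type":"number"},"force":{"type":"number"}},"required":["rows"]}

```bash
mkdir -p pics; ls; cat > h.py <<'E'
import numpy as np, cv2
from plant import robot
from scipy.spatial.transform import Rotation as Rn
def save(n,im,box=None,s=1):
    if box: im=im[box[1]:box[3],box[0]:box[2]]
    im=cv2.resize(im,None,fx=s,fy=s,interpolation=cv2.INTER_CUBIC)
    cv2.imwrite('pics/'+n,im[:,:,::-1])
def cam(name,st=None):
    m=robot.camera_model(name);K=np.array([[m['fx'],0,m['cx']],[0,m['fy'],m['cy']],[0,0,1]])
    if 'mount' in m:
        T=np.eye(4);T[:3,:3]=Rn.from_rotvec(st['orientation']).as_matrix();T[:3,3]=st['tool_pos']
        W=np.linalg.inv(T@np.array(m['mount']));return K,W[:3,:3],W[:3,3]
    return K,np.array(m['R']),np.array(m['t'])
def proj(c,X):
    K,R,t=c;p=K@(R@np.asarray(X,float).reshape(-1,3).T+t[:,None]);return (p[:2]/p[2]).T
def onplane(c,uv,z):
    K,R,t=c;C=-R.T@t;d=R.T@np.linalg.inv(K)@np.array([uv[0],uv[1],1.]);return C+d*(z-C[2])/d[2]
E
python3 - <<'E'
from h import *
st=robot.read_state();print(st['t'],st['tool_pos'],st['orientation'],robot.grip_depth)
ims={n:robot.read_camera(n) for n in('top','side')}
save('a.png',np.vstack([ims['top'],ims['side']]),s=.75)
for n in ims:
    for k in('fixture','shaft','wheel_hub','thumb_pad','gauge','needle','plunger_tip'):
        for r in robot.outline_of(n,k)[:3]:
            m=np.argwhere(r['pixels']);print(n,k,round(r['conf'],2),np.round(r['pixel']),m.min(0)[::-1],m.max(0)[::-1],len(m))
    K,R,t=cam(n);print(K[0],K[1],-R.T@t,R[2])
E
```

```text
pics
0.0 [0.18665258 0.56962699 0.21757437] [-4.95433636e-01 -3.10183066e+00  2.85084040e-03] 0.0188
top fixture 0.98 [318. 225.] [271 190] [359 270] 4516
top fixture 0.95 [303. 127.] [259  71] [344 169] 4592
top fixture 0.93 [199. 255.] [151 212] [246 301] 4991
top shaft 0.73 [275. 227.] [259 199] [335 250] 656
top wheel_hub 0.79 [272. 229.] [260 199] [334 248] 538
top thumb_pad 0.57 [189. 278.] [184 275] [197 287] 153
top thumb_pad 0.55 [339. 242.] [334 236] [346 250] 148
top thumb_pad 0.53 [493. 237.] [487 230] [500 242] 144
top gauge 0.98 [175. 265.] [153 225] [201 287] 1291
top gauge 0.76 [316. 235.] [296 200] [346 249] 1026
top gauge 0.72 [463. 231.] [443 187] [500 242] 1229
top needle 0.62 [286. 289.] [273 269] [300 297] 505
top needle 0.37 [270. 230.] [260 200] [333 249] 542
[391.10838378   0.         320.30661164] [  0.         391.10838378 207.99237721] [0.44381681 0.03352693 0.95399779] [ 0.14300244  0.00406405 -0.98971399]
side fixture 0.91 [262. 184.] [226 125] [300 218] 3669
side fixture 0.88 [414. 212.] [379 146] [454 253] 5167
side fixture 0.83 [378. 347.] [326 280] [435 399] 9934
side shaft 0.67 [303. 232.] [280 181] [314 258] 791
side shaft 0.15 [278. 301.] [274 286] [285 312] 228
side thumb_pad 0.71 [298. 203.] [290 198] [304 207] 127
side thumb_pad 0.67 [413. 171.] [408 167] [420 174] 83
side thumb_pad 0.64 [370. 339.] [359 330] [380 350] 382
side gauge 0.85 [252. 144.] [233 133] [285 157] 689
side gauge 0.66 [372. 321.] [342 292] [433 360] 2915
side gauge 0.63 [310. 200.] [286 185] [348 218] 1152
[385.11392258   0.         324.28015711] [  0.         385.11392258 200.72728273] [ 0.38489694 -0.55831258  0.56211809] [ 0.21840332  0.80383883 -0.55330202]
```

View pics/a.png

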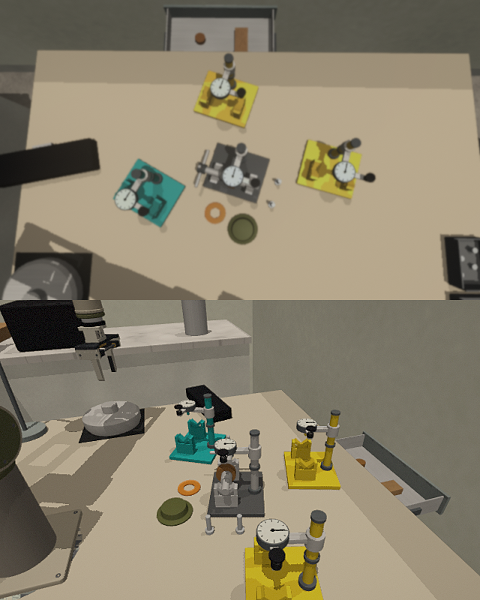

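The grey fixture is the one meant: top ≈(318,225), side ≈(303,232). The others are turquoise (199,255) and yellow (303,127 and 440,225) look-alikes. I'll confirm it in a crop.

```bash
python3 - <<'E'
from h import *
a=robot.read_camera('top');b=robot.read_camera('side')
save('b.png',np.hstack([a[175:290,245:375],b[165:295,255:385][:115]]),s=3.05)
cv2.imwrite('pics/side_raw.png',b[:,:,::-1]);cv2.imwrite('pics/top_raw.png',a[:,:,::-1])
c=cam('top')
for k,uv,z in(('pad',(339.5,243),.2),('plate',(315,230),.014)):print(k,onplane(c,uv,z))
print(c[1]);print(cam('side')[1])
print(robot.camera_model('wrist'))
E
```

```text
pad [ 0.48509288 -0.00093139  0.2       ]
plate [0.5259559  0.04965613 0.014     ]
[[ 0.00958278 -0.99995038 -0.00272148]
 [-0.98967594 -0.00909503 -0.14303429]
 [ 0.14300244  0.00406405 -0.98971399]]
[[ 0.96107204 -0.27550663 -0.02089564]
 [-0.1692351  -0.52719943 -0.83271859]
 [ 0.21840332  0.80383883 -0.55330202]]
{'fx': 293.31461283758256, 'fy': 293.31461283758256, 'cx': 321.33474461219095, 'cy': 194.5522774336212, 'mount': array([[-2.71070508e-04, -9.68278071e-01, -2.49874976e-01,
         7.00790159e-02],
       [ 9.99999961e-01, -2.45927267e-04, -1.31844003e-04,
         1.61613564e-04],
       [ 6.62105865e-05, -2.49875002e-01,  9.68278100e-01,
        -1.66167540e-01],
       [ 0.00000000e+00,  0.00000000e+00,  0.00000000e+00,
         1.00000000e+00]])}
```

View pics/b.png

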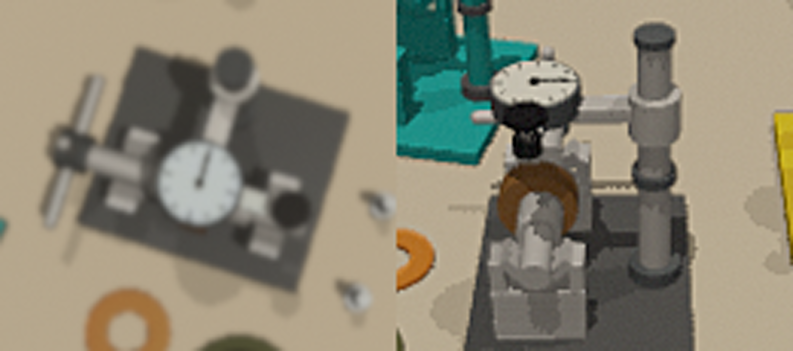

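```bash
cat > fit.py <<'E'
from h import *
from scipy.optimize import least_squares
T=cam('top');S=cam('side')
def W(p,L):
    c,s=np.cos(p[2]),np.sin(p[2]);L=np.asarray(L,float).reshape(-1,3)
    return np.c_[p[0]+c*L[:,0]-s*L[:,1],p[1]+s*L[:,0]+c*L[:,1],L[:,2]]
def pts(p):
    z=p[3]
    return [(T,(.1,.09,.014),(290.2,190.4)),(T,(.1,-.09,.014),(359.1,211.7)),(T,(-.05,-.09,.014),(342.4,270.1)),(T,(-.05,.09,.014),(271.2,245.5)),
    (T,(0,-.062,z),(340.7,243.5)),(T,(0,0,z-.02),(310.2,235)),(S,(0,-.062,z),(297.1,202)),(S,(0,0,z-.02),(300.4,191.9)),
    (T,(.075,0,.206),(321.7,198)),(S,(.075,0,.206),(339.7,177.1)),(T,(0,.1,.078),(268.5,224))]
def f(p): return np.concatenate([proj(c,W(p,L))[0]-uv for c,L,uv in pts(p)])
r=least_squares(f,[.52,.05,.3,.2],loss='soft_l1')
if __name__=='__main__':
    p=r.x;print(p,np.degrees(p[2]));print(np.round(r.fun.reshape(-1,2),1))
    print('pad',W(p,(0,-.062,p[3])),'dial',W(p,(0,0,p[3]-.02)),'hub',W(p,(0,.1,.078)))
    print('pad dir world->tool etc', Rn.from_rotvec(robot.read_state()['orientation']).as_matrix())
E
python3 fit.py
```

```text
[ 0.50358359  0.05560199 -0.2985916   0.18851634] -17.108038660844606
[[-0.3 -1.3]
 [ 1.3 -0.5]
 [-0.3  0.8]
 [-1.   2.3]
 [-0.1 -0.3]
 [ 0.5 -0.6]
 [-0.5 -0.3]
 [-0.6  0.5]
 [ 0.3 -1.9]
 [-0.7 -2.1]
 [ 1.  -0. ]]
pad [[ 0.48534478 -0.00365462  0.18851634]] dial [[0.50358359 0.05560199 0.16851634]] hub [[0.53300103 0.15117717 0.078     ]]
pad dir world->tool etc [[-9.50244762e-01  3.11504242e-01 -2.48933050e-05]
 [ 3.11504242e-01  9.50244761e-01 -2.80547407e-05]
 [ 1.49155620e-05 -3.44132405e-05 -9.99999999e-01]]
```

Confirmed: the grey fixture, with the fit good to about 2 px. Its pad is at (0.485,-0.004,0.189) and its yaw is -17°. I'll move above the pad with the jaw shut.

Call:
carry_out([
  [0, 0, -0.05, 0, 0, 0],
  [-0.03, -0.03, -0.08, 0, 0, 0],
  [-0.07, -0.07, -0.08, 0, 0, 0],
  [-0.11, -0.11, -0.08, 0, 0, 0],
  [-0.155, -0.15, -0.08, 0, 0, 0],
  [-0.2, -0.195, -0.08, 0, 0, 0],
  [-0.245, -0.24, -0.08, 0, 0, 0],
  [-0.29, -0.285, -0.08, 0, 0, 0],
  [-0.335, -0.325, -0.08, 0, 0, 0],
  [-0.38, -0.37, -0.08, 0, 0, 0],
  [-0.425, -0.415, -0.08, 0, 0, 0],
  [-0.462, -0.452, -0.08, 0, 0, 0],
], jaw=255, force=20)

```text
t: 2.4
tool_pos: [0.4858, -0.0055, 0.2989]
orientation: [0.497, 3.101, 0.0]
force: [-0.1, 0.3, -0.0]
opening: 0.0004
gripper_force: 0.0
```

```bash
python3 - <<'E'
from h import *
import fit
st=robot.read_state();im=robot.read_camera('wrist');c=cam('wrist',st);p=fit.r.x
for k in('thumb_pad','needle','wheel_hub'):
    for r in robot.outline_of('wrist',k)[:2]:
        m=np.argwhere(r['pixels']);print(k,r['conf'],r['pixel'],m.min(0)[::-1],m.max(0)[::-1],onplane(c,(m.mean(0))[::-1],p[3]-(.02 if k=='needle' else 0)))
im=im.copy()
for L in((0,-.062,p[3]),(0,0,p[3]-.02),(0,.1,.078),(0,.1,.138),(.06,.1,.078),(-.05,-.09,.014),(-.05,.09,.014)):
    u=proj(c,fit.W(p,L))[0];print(L,u);cv2.circle(im,tuple(int(round(x)) for x in u),3,(255,0,0),1)
save('c.png',im)
E
```

```text
thumb_pad 0.89 [620.4, 9.3] [608   0] [639  18] [0.41307242 0.2843129  0.18851634]
thumb_pad 0.74 [367.3, 179.7] [303 129] [424 241] [0.48586587 0.03870353 0.18851634]
wheel_hub 0.96 [429.3, 168.1] [312 123] [469 210] [0.48623737 0.07756341 0.18851634]
wheel_hub 0.56 [367.0, 183.2] [305 129] [423 241] [0.48580649 0.03837088 0.18851634]
(0, -0.062, np.float64(0.1885163400137323)) [322.90239909 192.1814399 ]
(0, 0, np.float64(0.1685163400137323)) [382.5916107  186.37769237]
(0, 0.1, 0.078) [443.88869544 169.78789623]
(0, 0.1, 0.138) [465.26255003 178.71256281]
(0.06, 0.1, 0.078) [440.18599586 212.62911548]
(-0.05, -0.09, 0.014) [303.09370794 132.16192988]
(-0.05, 0.09, 0.014) [422.83122886 129.80643368]
```

View pics/c.png

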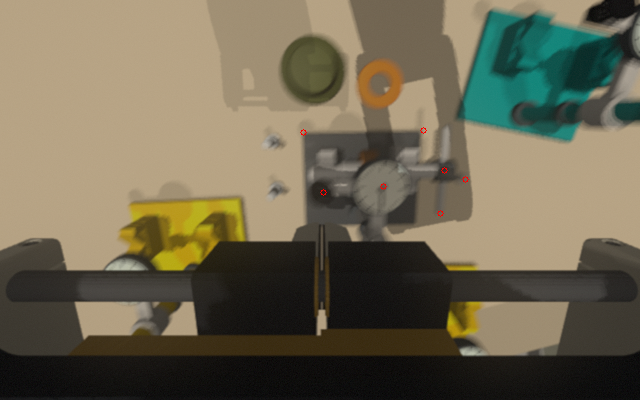

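The overlay matches: pad at (323,192) and dial at (383,186). I'll go down onto the pad.

Call:
carry_out([
  [0, 0, 0.04, 0, 0, 0],
  [0, 0, 0.075, 0, 0, 0],
  [0, 0, 0.095, 0, 0, 0],
  [0, 0, 0.103, 0, 0, 0],
  [0, 0, 0.106, 0, 0, 0],
  [0, 0, 0.108, 0, 0, 0],
  [0, 0, 0.11, 0, 0, 0],
  [0, 0, 0.112, 0, 0, 0],
  [0, 0, 0.114, 0, 0, 0],
])

```text
t: 3.72
tool_pos: [0.4857, -0.0032, 0.1853]
orientation: [0.495, 3.101, 0.001]
force: [0.7, 1.2, 2.9]
opening: 0.0006
gripper_force: 1.7
```

Call:
carry_out([
  [0, 0, 0.002, 0, 0, 0],
  [0, 0, 0.004, 0, 0, 0],
  [0, 0, 0.006, 0, 0, 0],
  [0, 0, 0.008, 0, 0, 0],
  [0, 0, 0.01, 0, 0, 0],
  [0, 0, 0.012, 0, 0, 0],
])

```text
t: 4.47
tool_pos: [0.4852, -0.0034, 0.1726]
orientation: [0.496, 3.102, -0.0]
force: [2.3, 1.3, 3.9]
opening: 0.0006
gripper_force: 1.7
```

Call:
carry_out([
  [0, 0, 0.002, 0, 0, 0],
  [0, 0, 0.004, 0, 0, 0],
  [0, 0, 0.006, 0, 0, 0],
  [0, 0, 0.008, 0, 0, 0],
  [0, 0, 0.01, 0, 0, 0],
  [0, 0, 0.011, 0, 0, 0],
  [0, 0, 0.012, 0, 0, 0],
])

```text
t: 5.35
tool_pos: [0.4851, -0.0034, 0.1609]
orientation: [0.496, 3.102, -0.0]
force: [2.0, -0.6, 5.9]
opening: 0.0004
gripper_force: 2.9
```

Call:
carry_out([
  [0, 0, 0.001, 0, 0, 0],
  [0, 0, 0.002, 0, 0, 0],
  [0, 0, 0.003, 0, 0, 0],
  [0, 0, 0.003, 0, 0, 0],
])

```text
t: 5.85
tool_pos: [0.4852, -0.0034, 0.1581]
orientation: [0.496, 3.102, -0.0]
force: [1.3, -0.1, 7.1]
opening: 0.0004
gripper_force: 3.6
```

Call:
carry_out([
  [0, 0, 0.001, 0, 0, 0],
  [0, 0, 0.002, 0, 0, 0],
  [0, 0, 0.002, 0, 0, 0],
])

```text
t: 6.22
tool_pos: [0.4852, -0.0034, 0.1564]
orientation: [0.496, 3.102, -0.0]
force: [-1.4, -0.8, 8.4]
opening: 0.0004
gripper_force: 4.9
```

Call:
carry_out([
  [0, 0, 0.001, 0, 0, 0],
  [0, 0, 0.002, 0, 0, 0],
  [0, 0, 0.002, 0, 0, 0],
])

```text
t: 6.6
tool_pos: [0.4852, -0.0034, 0.1548]
orientation: [0.495, 3.102, -0.0]
force: [-1.5, -1.4, 12.6]
opening: 0.0007
gripper_force: 6.2
```

Call:
carry_out([
  [0, 0, 0.001, 0, 0, 0],
  [0, 0, 0.002, 0, 0, 0],
  [0, 0, 0.002, 0, 0, 0],
])

```text
t: 6.98
tool_pos: [0.4852, -0.0034, 0.1531]
orientation: [0.495, 3.102, -0.0]
force: [-3.2, -0.4, 15.3]
opening: 0.0003
gripper_force: 7.6
```

It's on the stop: the force now rises at the pad spring's own rate of 1.6 N/mm. I'll retract gently and look.

Call:
carry_out([
  [0, 0, -0.005, 0, 0, 0],
  [0, 0, -0.012, 0, 0, 0],
  [0, 0, -0.03, 0, 0, 0],
  [0, 0, -0.07, 0, 0, 0],
  [0, 0, -0.11, 0, 0, 0],
  [0, 0, -0.11, 0, 0, 0],
])

```text
t: 7.72
tool_pos: [0.4866, -0.0034, 0.2659]
orientation: [0.495, 3.097, 0.001]
force: [0.1, 0.2, 0.1]
opening: 0.0006
gripper_force: 0.0
```

```bash
python3 - <<'E'
from h import *
import fit
st=robot.read_state();print(st['t'],st['q'],st['force'])
p=fit.r.x;R=Rn.from_rotvec(st['orientation']).as_matrix()
print('to hub',R.T@(fit.W(p,(0,.1,.25))[0]-st['tool_pos']))
fy=np.array([-np.sin(p[2]),np.cos(p[2]),0]);fx=np.array([np.cos(p[2]),np.sin(p[2]),0])
D=np.c_[-fy,-fx,[0,0,-1]];print(np.degrees(Rn.from_matrix(R.T@D).as_rotvec()))
im=robot.read_camera('side');c=cam('side')
for z in(p[3],p[3]-.028):print(proj(c,fit.W(p,[(0,-.062,z),(0,0,z-.02)])))
im2=robot.read_camera('wrist')
save('d.png',np.hstack([im[165:265,255:355],cv2.resize(im2[130:250,290:490],(167,100))]),s=2.9)
E
```

```text
7.725 [-1.12387976e-01 -2.01455798e-01  1.72684635e+00  7.29201398e-05
  1.61059039e+00 -1.36648088e+00] [0.10155678 0.22339948 0.08612819]
to hub [0.00410516 0.1612935  0.0160397 ]
[ -0.19536597   0.30004953 -91.03729178]
[[296.60728603 201.69246273]
 [299.80716439 192.37823846]]
[[297.55517248 214.68434547]
 [300.61024938 204.47989275]]
```

View pics/d.png

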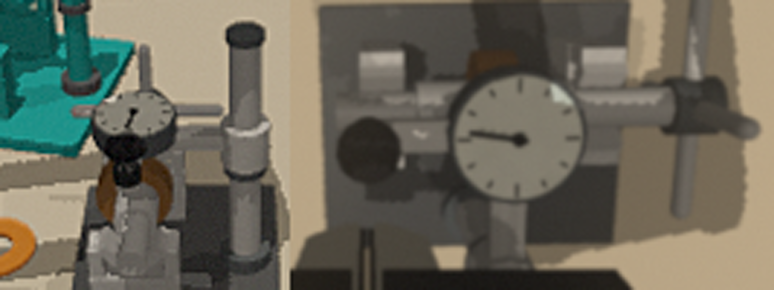

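Side view: dial at about (301,203), matching the fully lowered prediction (300.6,204.5). The wrist view shows the needle pointing along -y, about 1.65 rad. I'll rotate and go above the wheel with the jaw part open.

Call:
carry_out([
  [0, 0.02, 0, 0, 0, -10],
  [0, 0.04, 0, 0, 0, -20],
  [0, 0.06, 0, 0, 0, -30],
  [0, 0.08, 0, 0, 0, -40],
  [0, 0.1, 0, 0, 0, -50],
  [0, 0.12, 0, 0, 0, -60],
  [0, 0.14, 0, 0, 0, -70],
  [0.004, 0.161, 0.016, 0, 0, -80],
  [0.004, 0.161, 0.03, 0, 0, -88],
  [0.004, 0.161, 0.05, 0, 0, -88],
  [0.004, 0.161, 0.05, 0, 0, -88],
], jaw=159)

```text
t: 9.2
tool_pos: [0.5295, 0.1504, 0.2082]
orientation: [1.791, -2.575, -0.004]
force: [0.5, -0.1, -0.4]
opening: 0.035
gripper_force: 0.0
```

```bash
cat > nd.py <<'E'
from h import *
import fit
p=fit.r.x
def look(save_as=None,names=('wrist','top')):
    st=robot.read_state();R=Rn.from_rotvec(st['orientation']).as_matrix()
    d=st['tool_pos']-fit.W(p,(0,0,0))[0];c_,s_=np.cos(p[2]),np.sin(p[2])
    print('t %.2f q6 %.2f F'%(st['t'],st['q'][5]),np.round(st['force'],1),'fixture xyz mm',np.round([1e3*(c_*d[0]+s_*d[1]),1e3*(-s_*d[0]+c_*d[1]),1e3*d[2]],1),'open %.1f'%(1e3*st['opening']))
    ims=[]
    for n in names:
        im=robot.read_camera(n);c=cam(n,st)
        z=p[3]-.048
        # rectify the dial: out image 280x280, up=-x... rows: fixture +x up, right = -y ; 4 px/mm
        L=np.array([(.035,.035,z),(.035,-.035,z),(-.035,-.035,z),(-.035,.035,z)])
        H=cv2.getPerspectiveTransform(proj(c,fit.W(p,L)).astype(np.float32),np.float32([(0,0),(280,0),(280,280),(0,280)]))
        w=cv2.warpPerspective(im,H,(280,280));g=cv2.cvtColor(w,cv2.COLOR_RGB2GRAY).astype(float)
        # recentre on the dark hub near the middle
        ctr=(140,140)
        if n=='wrist':
            b=cv2.blur(g,(17,17))[100:180,100:180];i=np.unravel_index(b.argmin(),b.shape);ctr=(100+i[1],100+i[0])
        a=np.radians(np.arange(0,360,1.));r=np.arange(24,70)
        X=(ctr[0]+np.outer(np.sin(a),r)).astype(np.float32);Y=(ctr[1]-np.outer(np.cos(a),r)).astype(np.float32)
        v=cv2.remap(g.astype(np.float32),X,Y,cv2.INTER_LINEAR,borderValue=255).mean(1)
        k=np.convolve(np.r_[v[-3:],v,v[:3]],np.ones(7)/7,'valid');i=k.argmin()
        j=np.arange(i-9,i+10);wt=np.clip(np.median(v)-v[j%360],0,None)
        ang=(wt*j).sum()/max(wt.sum(),1e-6)
        print(n,'needle deg %.1f rad %.2f'%(ang,np.radians(ang)),'contrast %.0f'%(np.median(v)-k[i]),'centre',ctr)
        cv2.circle(w,ctr,4,(255,0,0),1);ims+=[w]
    if save_as: save(save_as,np.hstack(ims+[cv2.resize(robot.read_camera('wrist'),(448,280))])[:, :],s=.79)
if __name__=='__main__':
    import sys;look(*sys.argv[1:])
E
python3 nd.py e.png
```

```text
t 9.20 q6 -2.60 F [ 0.5 -0.1 -0.4] fixture xyz mm [ -3.1  98.2 208.2] open 35.0
wrist needle deg 99.7 rad 1.74 contrast 121 centre (np.int64(136), np.int64(146))
top needle deg 102.0 rad 1.78 contrast 48 centre (140, 140)
```

View pics/e.png

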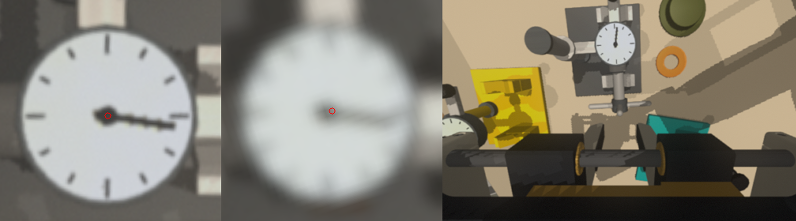

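Both cameras read the needle: 1.74 rad from the wrist, 1.78 from the top. I'll go down astride the upright spoke.

Call:
carry_out([
  [0, -0.003, 0, 0, 0, 3],
  [0.0, -0.003, 0.025, 0, 0, 6],
  [0.0, -0.003, 0.05, 0, 0, 6],
  [0.0, -0.003, 0.07, 0, 0, 6],
  [0.0, -0.003, 0.085, 0, 0, 6],
  [0.0, -0.003, 0.096, 0, 0, 6],
  [0.0, -0.003, 0.096, 0, 0, 6],
])

```text
t: 10.22
tool_pos: [0.5338, 0.1498, 0.1149]
orientation: [1.661, -2.665, -0.001]
force: [-0.3, 0.7, -0.3]
opening: 0.0353
gripper_force: 0.0
```

Call:
carry_out([
  [0, -0.005, 0, 0, 0, 0],
  [0, -0.009, 0, 0, 0, 0],
  [0, -0.012, 0, 0, 0, 0],
  [0, -0.015, 0, 0, 0, 0],
  [0, -0.018, 0, 0, 0, 0],
  [0, -0.021, 0, 0, 0, 0],
  [0, -0.024, 0, 0, 0, 0],
  [0, -0.024, 0, 0, 0, 0],
])

```text
t: 11.22
tool_pos: [0.556, 0.1391, 0.1156]
orientation: [1.661, -2.667, 0.001]
force: [-0.1, 0.5, 0.1]
opening: 0.035
gripper_force: 0.2
```

```bash
python3 nd.py f.png
```

```text
t 11.22 q6 -2.53 F [-0.1  0.5  0.1] fixture xyz mm [ 25.6  95.2 115.6] open 35.0
wrist needle deg 135.9 rad 2.37 contrast 143 centre (np.int64(135), np.int64(148))
top needle deg 142.1 rad 2.48 contrast 43 centre (140, 140)
```

View pics/f.png

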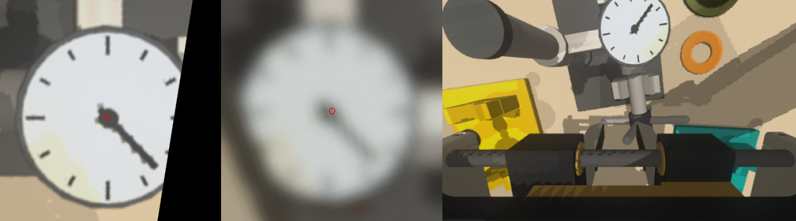

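The reading rose 0.63 rad for about 19.5°, so this is the right way and the peak should be near 100°. I'll keep pushing to about 45°, then lift.

Call:
carry_out([
  [-0.001, -0.003, 0, 0, 0, 0],
  [-0.002, -0.006, 0, 0, 0, 0],
  [-0.003, -0.009, 0, 0, 0, 0],
  [-0.004, -0.012, 0, 0, 0, 0],
  [-0.005, -0.015, 0, 0, 0, 0],
  [-0.006, -0.018, 0, 0, 0, 0],
  [-0.007, -0.021, 0, 0, 0, 0],
  [-0.008, -0.023, 0, 0, 0, 0],
  [-0.008, -0.023, 0, 0, 0, 0],
])

```text
t: 12.5
tool_pos: [0.5803, 0.1363, 0.1157]
orientation: [-1.661, 2.666, -0.0]
force: [-0.3, -0.0, 0.7]
opening: 0.0349
gripper_force: 0.2
```

```bash
python3 nd.py
```

```text
t 12.50 q6 -2.54 F [-0.3 -0.   0.7] fixture xyz mm [ 49.6  99.7 115.7] open 34.9
wrist needle deg 179.9 rad 3.14 contrast 154 centre (np.int64(137), np.int64(152))
top needle deg 187.1 rad 3.27 contrast 54 centre (140, 140)
```

Call:
carry_out([
  [0, 0.002, 0, 0, 0, 0],
  [0, 0.002, -0.02, 0, 0, 0],
  [0, 0.002, -0.045, 0, 0, 0],
  [0.003, 0.025, -0.045, 0, 0, 0],
  [0.008, 0.055, -0.045, 0, 0, 0],
  [0.014, 0.088, -0.045, 0, 0, 0],
  [0.014, 0.088, -0.045, 0, 0, 0],
])

```text
t: 13.48
tool_pos: [0.4939, 0.1633, 0.1621]
orientation: [-1.662, 2.664, -0.0]
force: [1.0, 0.0, 1.1]
opening: 0.0351
gripper_force: 0.0
```

```bash
python3 nd.py g.png
```

```text
t 13.47 q6 -2.47 F [1.  0.  1.1] fixture xyz mm [-40.9 100.1 162.1] open 35.1
wrist needle deg 179.4 rad 3.13 contrast 142 centre (np.int64(136), np.int64(142))
top needle deg 186.1 rad 3.25 contrast 49 centre (140, 140)
```

View pics/g.png

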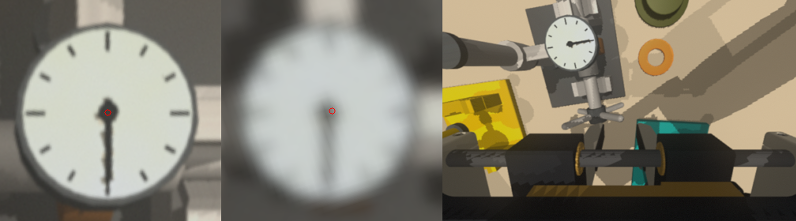

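The reading held at 3.13 after lifting off, with the shaft at about 46°. I'll go down astride the next spoke, now at -44°, and push on.

Call:
carry_out([
  [0, -0.003, 0.01, 0, 0, 0],
  [0, -0.004, 0.025, 0, 0, 0],
  [0, -0.004, 0.038, 0, 0, 0],
  [0, -0.004, 0.047, 0, 0, 0],
  [0, -0.004, 0.05, 0, 0, 0],
  [0, -0.004, 0.05, 0, 0, 0],
])

```text
t: 14.38
tool_pos: [0.4984, 0.1609, 0.1106]
orientation: [1.661, -2.666, -0.0]
force: [0.4, 0.1, 0.5]
opening: 0.0351
gripper_force: 0.0
```

Call:
carry_out([
  [-0.001, -0.005, 0, 0, 0, 0],
  [-0.002, -0.009, 0, 0, 0, 0],
  [-0.002, -0.012, 0, 0, 0, 0],
  [-0.003, -0.015, 0, 0, 0, 0],
  [-0.003, -0.018, 0, 0, 0, 0],
  [-0.004, -0.021, 0, 0, 0, 0],
  [-0.004, -0.024, 0, 0, 0, 0],
  [-0.005, -0.027, 0, 0, 0, 0],
  [-0.005, -0.03, 0, 0, 0, 0],
  [-0.005, -0.03, 0, 0, 0, 0],
])

```text
t: 15.62
tool_pos: [0.528, 0.1519, 0.1107]
orientation: [-1.661, 2.666, -0.001]
force: [0.5, -0.4, 0.0]
opening: 0.0352
gripper_force: 0.0
```

```bash
python3 nd.py
```

```text
t 15.62 q6 -2.50 F [ 0.5 -0.4  0. ] fixture xyz mm [ -5.   99.2 110.7] open 35.2
wrist needle deg 217.4 rad 3.79 contrast 141 centre (np.int64(136), np.int64(146))
top needle deg 222.0 rad 3.87 contrast 53 centre (140, 140)
```

Call:
carry_out([
  [-0.001, -0.003, 0, 0, 0, 0],
  [-0.001, -0.006, 0, 0, 0, 0],
  [-0.002, -0.009, 0, 0, 0, 0],
  [-0.002, -0.012, 0, 0, 0, 0],
  [-0.002, -0.014, 0, 0, 0, 0],
  [-0.002, -0.014, 0, 0, 0, 0],
])

```text
t: 16.48
tool_pos: [0.5413, 0.1476, 0.1107]
orientation: [-1.661, 2.666, -0.0]
force: [-0.1, 0.2, 0.6]
opening: 0.035
gripper_force: 0.0
```

```bash
python3 nd.py
```

```text
t 16.48 q6 -2.51 F [-0.1  0.2  0.6] fixture xyz mm [  9.   99.  110.7] open 35.0
wrist needle deg 233.0 rad 4.07 contrast 141 centre (np.int64(136), np.int64(148))
top needle deg 235.0 rad 4.10 contrast 54 centre (140, 140)
```

Call:
carry_out([
  [-0.001, -0.003, 0, 0, 0, 0],
  [-0.001, -0.006, 0, 0, 0, 0],
  [-0.002, -0.009, 0, 0, 0, 0],
  [-0.002, -0.009, 0, 0, 0, 0],
])

```text
t: 17.08
tool_pos: [0.5503, 0.1454, 0.1106]
orientation: [-1.661, 2.666, -0.0]
force: [-0.8, 0.6, 0.9]
opening: 0.0348
gripper_force: 0.1
```

```bash
python3 nd.py
```

```text
t 17.07 q6 -2.52 F [-0.8  0.6  0.9] fixture xyz mm [ 18.3  99.6 110.6] open 34.8
wrist needle deg 240.3 rad 4.19 contrast 142 centre (np.int64(137), np.int64(148))
top needle deg 241.9 rad 4.22 contrast 54 centre (140, 140)
```

Call:
carry_out([
  [-0.001, -0.003, 0, 0, 0, 0],
  [-0.001, -0.006, 0, 0, 0, 0],
  [-0.002, -0.009, 0, 0, 0, 0],
  [-0.002, -0.009, 0, 0, 0, 0],
])

```text
t: 17.68
tool_pos: [0.5594, 0.1433, 0.1107]
orientation: [-1.661, 2.666, -0.001]
force: [-0.1, 1.3, -0.5]
opening: 0.0347
gripper_force: 0.1
```

```bash
python3 nd.py
```

```text
t 17.68 q6 -2.52 F [-0.1  1.3 -0.5] fixture xyz mm [ 27.5 100.2 110.7] open 34.7
wrist needle deg 242.0 rad 4.22 contrast 146 centre (np.int64(136), np.int64(150))
top needle deg 242.1 rad 4.22 contrast 56 centre (140, 140)
```

Call:
carry_out([
  [-0.001, -0.003, 0, 0, 0, 0],
  [-0.001, -0.006, 0, 0, 0, 0],
  [-0.002, -0.009, 0, 0, 0, 0],
  [-0.002, -0.009, 0, 0, 0, 0],
])

```text
t: 18.27
tool_pos: [0.5683, 0.1411, 0.1107]
orientation: [-1.661, 2.666, -0.001]
force: [-0.7, -0.2, 0.5]
opening: 0.0346
gripper_force: 0.1
```

```bash
python3 nd.py
```

```text
t 18.27 q6 -2.53 F [-0.7 -0.2  0.5] fixture xyz mm [ 36.7 100.7 110.7] open 34.6
wrist needle deg 237.2 rad 4.14 contrast 151 centre (np.int64(136), np.int64(151))
top needle deg 239.0 rad 4.17 contrast 55 centre (140, 140)
```

Call:
carry_out([
  [-0.001, -0.003, 0, 0, 0, 0],
  [-0.001, -0.006, 0, 0, 0, 0],
  [-0.002, -0.009, 0, 0, 0, 0],
  [-0.002, -0.012, 0, 0, 0, 0],
  [-0.002, -0.012, 0, 0, 0, 0],
])

```text
t: 19.0
tool_pos: [0.5799, 0.1375, 0.1107]
orientation: [-1.661, 2.666, -0.0]
force: [0.7, 0.1, 0.0]
opening: 0.0349
gripper_force: 0.1
```

```bash
python3 nd.py; cat > sf.py <<'E'
import numpy as np,sys
from scipy.optimize import brentq,least_squares
def th(xf,h,op):
    xi=xf-op/2
    g=lambda t:(h*np.tan(t)-5/np.cos(t) if t>-.02 else max(-99,60*np.sin(t)-5*np.cos(t)))-xi
    return np.degrees(brentq(g,-1.2,1.2))
E
python3 -c "
from sf import *
print([th(*a) for a in((25.6,37.6,35),(49.6,37.7,35),(-5,32.7,35.2),(9,32.7,35),(18.3,32.6,34.8),(27.5,32.7,34.7))])"
```

```text
t 19.00 q6 -2.54 F [0.7 0.1 0. ] fixture xyz mm [ 48.8 100.8 110.7] open 34.9
wrist needle deg 0.0 rad 0.00 contrast 0 centre (np.int64(179), np.int64(179))
top needle deg 231.1 rad 4.03 contrast 56 centre (140, 140)
[np.float64(19.6265711335916), np.float64(46.20864786104953), np.float64(-17.28326733631864), np.float64(-3.3523364642606865), np.float64(10.400515922817192), np.float64(25.64126483805513)]
```

```bash
python3 -c "
from sf import *
a=np.array([0,19.6,46.2,72.7,86.65,100.4,115.6,90+th(36.7,32.7,34.6),90+th(48.8,32.7,34.9)])
w=np.radians([99.7,135.9,179.6,217.4,233,240.3,242,237.2,np.nan]);t=np.radians([102,142.1,186.6,222,235,241.9,242.1,239,231.1])
print(a)
for v in(w,t):
  for lo in (0,3):
    k=~np.isnan(v)&(np.arange(9)>=lo)
    r=least_squares(lambda p:p[0]+p[1]*np.cos(np.radians(a[k]-p[2]))-v[k],[2.4,1.8,108]);print(r.x,np.round(r.fun,3))
    r=least_squares(lambda p:p[0]+1.8*np.cos(np.radians(a[k]-p[1]))-v[k],[2.4,108]);print(' A1.8',r.x,np.round(r.fun,3))
"
```

```text
[  0.          19.6         46.2         72.7         86.65
 100.4        115.6        128.23597863 140.12945355]
[  2.42645516   1.79551631 112.18168954] [ 0.008 -0.026  0.023  0.018 -0.02  -0.01  -0.005  0.012]
 A1.8 [  2.422008   112.05525995] [ 0.006 -0.027  0.024  0.019 -0.019 -0.009 -0.005  0.011]
[  2.17849575   2.05501806 110.6587649 ] [ 0.004 -0.011  0.007  0.002 -0.002]
 A1.8 [  2.42264748 112.07296203] [ 0.02  -0.018 -0.009 -0.004  0.012]
[  2.4435485    1.81269695 110.01163455] [ 0.043 -0.05  -0.013  0.011  0.006  0.009  0.022 -0.006 -0.022]
 A1.8 [  2.45434672 110.27859548] [ 0.05  -0.047 -0.016  0.006  0.002  0.006  0.021 -0.005 -0.018]
[  2.5531351    1.6914026  111.01929325] [ 0.006 -0.008 -0.006  0.014 -0.003 -0.003]
 A1.8 [  2.45303716 110.75254035] [-0.004 -0.005  0.002  0.021 -0.001 -0.012]
```

The sinusoid fit (amplitude 1.80, peak about 4.22 rad) puts the peak at about 111.5°. That is the current spoke at +21.5°. I'll push back past it, then approach from the same side as in the scan.

Call:
carry_out([
  [0.002, 0.01, 0, 0, 0, 0],
  [0.003, 0.016, 0, 0, 0, 0],
  [0.003, 0.02, 0, 0, 0, 0],
  [0.004, 0.024, 0, 0, 0, 0],
  [0.004, 0.028, 0, 0, 0, 0],
  [0.005, 0.032, 0, 0, 0, 0],
  [0.006, 0.036, 0, 0, 0, 0],
  [0.006, 0.04, 0, 0, 0, 0],
  [0.007, 0.044, 0, 0, 0, 0],
  [0.008, 0.048, 0, 0, 0, 0],
  [0.008, 0.051, 0, 0, 0, 0],
  [0.008, 0.051, 0, 0, 0, 0],
])

```text
t: 20.6
tool_pos: [0.5298, 0.1532, 0.1105]
orientation: [1.661, -2.666, -0.001]
force: [-0.1, 0.1, -0.1]
opening: 0.035
gripper_force: 0.0
```

```bash
python3 nd.py
```

```text
t 20.60 q6 -2.50 F [-0.1  0.1 -0.1] fixture xyz mm [ -3.7 101.  110.5] open 35.0
wrist needle deg 240.5 rad 4.20 contrast 140 centre (np.int64(137), np.int64(146))
top needle deg 241.9 rad 4.22 contrast 55 centre (140, 140)
```

Call:
carry_out([
  [-0.001, -0.006, 0, 0, 0, 0],
  [-0.002, -0.012, 0, 0, 0, 0],
  [-0.002, -0.015, 0, 0, 0, 0],
  [-0.003, -0.018, 0, 0, 0, 0],
  [-0.003, -0.021, 0, 0, 0, 0],
  [-0.004, -0.024, 0, 0, 0, 0],
  [-0.004, -0.026, 0, 0, 0, 0],
  [-0.004, -0.0265, 0, 0, 0, 0],
  [-0.004, -0.0265, 0, 0, 0, 0],
])

```text
t: 21.82
tool_pos: [0.5557, 0.145, 0.1106]
orientation: [1.661, -2.666, -0.0]
force: [-1.6, 0.7, -0.0]
opening: 0.035
gripper_force: 0.5
```

```bash
python3 nd.py
```

```text
t 21.82 q6 -2.52 F [-1.6  0.7 -0. ] fixture xyz mm [ 23.5 100.7 110.6] open 35.0
wrist needle deg 241.9 rad 4.22 contrast 145 centre (np.int64(136), np.int64(149))
top needle deg 243.1 rad 4.24 contrast 55 centre (140, 140)
```

Call:
carry_out([
  [0, -0.0008, 0, 0, 0, 0],
  [0, -0.0014, 0, 0, 0, 0],
  [0, -0.0014, 0, 0, 0, 0],
])

```text
t: 22.3
tool_pos: [0.5571, 0.1443, 0.1107]
orientation: [-1.661, 2.666, -0.0]
force: [-1.5, 2.0, -0.1]
opening: 0.0351
gripper_force: 0.6
```

```bash
python3 nd.py
```

```text
t 22.30 q6 -2.52 F [-1.5  2.  -0.1] fixture xyz mm [ 25.1 100.5 110.7] open 35.1
wrist needle deg 241.9 rad 4.22 contrast 146 centre (np.int64(136), np.int64(149))
top needle deg 243.9 rad 4.26 contrast 55 centre (140, 140)
```

Call:
carry_out([
  [0, 0.003, 0, 0, 0, 0],
  [0, 0.005, 0, 0, 0, 0],
  [0, 0.005, -0.01, 0, 0, 0],
  [0, 0.005, -0.04, 0, 0, 0],
  [0, 0.005, -0.08, 0, 0, 0],
  [0, 0.005, -0.11, 0, 0, 0],
  [0, 0.005, -0.11, 0, 0, 0],
])

```text
t: 23.28
tool_pos: [0.5546, 0.1469, 0.2249]
orientation: [-1.658, 2.661, -0.004]
force: [0.6, -0.5, -0.5]
opening: 0.0349
gripper_force: 0.0
```

```bash
python3 nd.py i.png; python3 - <<'E'
from h import *
import fit
st=robot.read_state();im=robot.read_camera('wrist');c=cam('wrist',st);b=robot.read_camera('side')
save('j.png',np.hstack([im[0:200,100:420],cv2.resize(b[165:265,255:385],(260,200))]),s=1.35)
for th in (16,21.5,27):
    a=np.radians(th);print(th,np.round(proj(c,fit.W(fit.r.x,[(.058*np.sin(a),.1,.078+.058*np.cos(a)),(.058*np.cos(a),.1,.078-.058*np.sin(a)),(-.058*np.cos(a),.1,.078+.058*np.sin(a))])).ravel()-[100,0]*3))
E
```

```text
t 23.27 q6 -2.52 F [ 0.6 -0.5 -0.5] fixture xyz mm [ 21.9 102.2 224.9] open 34.9
wrist needle deg 242.8 rad 4.24 contrast 121 centre (np.int64(136), np.int64(149))
top needle deg 243.1 rad 4.24 contrast 56 centre (140, 140)
16 [224. 197. 189. 186. 294. 176.]
21.5 [218. 198. 191. 185. 293. 177.]
27 [212. 198. 193. 184. 292. 179.]
```

View pics/j.png

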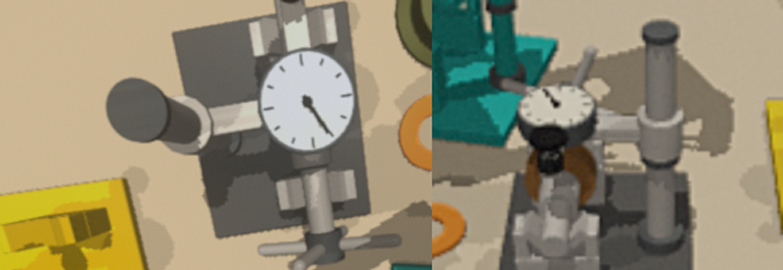

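The wrist view shows the dial at crop (307,100) with its needle at the peak, 4.24 rad. The shaft is seated in its V-blocks, the gripper is clear, and the side view shows the indicator down on its stop. I'll hand in the job.

```bash
python3 -c "
from plant import robot
print(robot.close_job())"
```

```text
the job is handed in; nothing more can be done
None
```

The job is handed in at about 23 s: the indicator is down on its stop, the shaft lies in its V-blocks with the collar's high side up under the plunger (needle about 4.24 rad, within about 2° of the fitted peak), and the loose parts were left alone.

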